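# Shuttle to the loading detent, unlatch the hold-down gate and hold it raised

## Robot

A 7-joint arm with a two-finger parallel gripper is mounted at the origin on the work surface. World frame = base frame: x ahead of the robot, y to its left, z up, the work surface at z = 0. Lengths are in m, angles in degrees, forces in N, time in s.
With the tool pointing down it reaches from about 0.375 to 0.925 m from the base axis. Payload 3.1 kg.
Tool frame: the origin (TCP) lies midway between the tips of the shut fingers; the grasp point (between the pads) lies 19 mm behind it; z points along the fingers, y is the direction in which the jaws open and shut (so a half turn about z gives the same grasp; the last joint's range is limited). The gripper opens to 85 mm and grips with 20 to 120 N. Pads are 22 mm wide; open, the fingers measure 114 mm over their backs; the gripper's body (76 mm by 85 mm) begins 54 mm behind the grasp point. The pads swing forward as they close: fully open they stand 13 mm farther back than shut.
Start: joints at [-74.53, 21.939, 2.515, 91.553, -1.026, 66.532, -2.859], TCP at [0.234, 0.607, 0.203] pointing down, gripper open.
Joint ranges: [-149.38, 149.38], [-23.57, 123.04], [-84.95, 90], [0, 143.3], [-89.99, 269.99], [3.08, 112.72], [-163.45, 163.45]. Speed limits (degrees/s): [159.86, 159.86, 180, 180, 180, 180, 180].

## Interface

Orientations are given as a 3x3 rotation matrix whose columns are the frame's x, y, z axes.
In Python, from station import robot gives the robot as it stands. The module is installed in compiled form; this text tells all that it offers.
- The arm moves only by the tool send_rows, never from a script. Its arguments are lists of equal length, an entry for each row: "rotation": the turn, a rotation vector about the tool's x, y, z in rad, a list of three; "slide": the shift along the tool's x, y, z in cm, a list of three; "gripper": the opening, from 0 (shut) to 1 (fully open). In form: {"rotation": [[ax, ay, az], ...], "slide": [[tx, ty, tz], ...], "gripper": [gripper, ...]}. A call has 1 to 12 rows; each row is the pose to reach, as a shift and turn from the pose commanded when the call began, along the tool's axes at that moment; what a row does not reach only later rows make up. A row lasts 1/8 s, in which the tool goes at most 62.5 mm and 10.7 degrees, less where a joint would pass 70% of its speed; a pose out of reach is approached as far as the arm can. A call with a gripper value outside its range is refused whole. The fingers move at their own pace and stop on an object; "force" is the grip in N (left out, the last holds). Time passes only in rows, so rows that repeat a pose let the fingers close. It gives the time, the measured TCP pose, the force and the opening at its end, in the units of the state.
- robot.get_obs(): the state, without advancing time (a new reading comes with each control period).
- robot.grab_frame(name): name is "side" or "top"; returns the picture (420x560x3 uint8, blue, green, red); there is no depth.
- robot.camera_info(name): a dict with "fx", "fy", "cx", "cy" (pixels), "cam_to_world" (4x4, takes a point from camera to world coordinates). Camera axes: x right, y up, looking along -z (the intrinsics and any distortion apply to the point x, -y, -z); pixel columns grow to the right and rows downward; lengths in m; the calibration is good to about 2 mm. A picture is of the moment at which its call begins. camera_info takes no time and is no camera call.
- robot.finish_job(): hands the job in, once; it reports no verdict.
Trained networks look in the newest picture that a camera, given by its name, has taken for a name from the list of things; names that differ only in an ending like _2 or _b are one class to them, and where a whole thing is asked for, a point or a joint stands for the part that bears it (a point fixed in the world has none). Each returns a list of dicts, best first, with "score" (0 to 1); they miss things now and then, are a little off and sometimes report something else, mostly with a low value. They report only what shows in the picture. A call takes as long as a camera call.
- robot.look_for(camera, name): "position" ([x, y, z] in m, in world coordinates, good to about 4 mm: the middle of the surface that is visible of it).
- robot.spot_point(camera, name): "position" ([x, y, z] in m, in world coordinates, good to about 4 mm: a listed point, or the origin of a listed thing).
The state is a dict: "time": time; "qpos": joint angles; "dq": joint speeds; "effort": joint torques, N m; "position": TCP position; "eef_rot": TCP orientation; "contact_force": force on the tool from outside, world axes, zero at the start; "torque": the same for the moment, N m; "grip_width": finger opening in m.
Only numpy, scipy, OpenCV 4.12 (cv2) and the standard library are available. Lean on these libraries where they do the work, as an engineer would, in place of code of your own. Each camera call takes 0.05 s, during which the arm holds its last target.

## Task

Push the measuring machine's shuttle carriage by its handle away from the lens to the loading station, until the spring detent clicks in. Only then pull the latch knob on the hold-down gate out sideways against its spring, lift the gate's nose off the ball stud by at least 5 cm, and finish there, holding the gate raised steadily in the gripper so that I can take the part out. Keep the carriage in its detent and leave the gauges, tools and other things lying about where they are.

Things in the scene. Friction and masses are not known exactly. Their poses are not given: they have to be found in the camera images.
- machine: Video measuring machine fixed to the table: dark granite base 45 mm high, two rails along it, column and overhanging head at its left end. Origin: on the table below the loading station. Its +y runs along the slide towards the lens, -x faces the robot (front), turned up to 7 deg. Base spans x -180..140, y -170..690 mm; head only at y over 280, underside 208 mm up.
- carriage (a joint): Place (m) on the slide of the shuttle carriage, a 180 x 200 mm plate, top 80 mm above the table, bearing handle, cast housing, gate and latch. 0 = loading detent, + = towards the lens (machine +y). Drag about 3 N. Within about 4 mm of 0 the detent draws it in; leaving takes about 15 N. An end stop is at -0.003; let go there, it springs back to 0.
- detent (a joint): Lift (m) of the spring detent ball below the upright steel barrel on the carriage's front edge: about 0.003 while it rides on the notched bar, 0 to 0.001 once dropped into the notch.
- handle_grip (a point): On the axis of the carriage's push handle, an upright black round grip 22 mm across, 110 to 160 mm above the table, on the carriage's front left corner. This point is 135 mm up, at machine x -74 mm, y = carriage value + 55 mm.
- latch (a joint): Withdrawal (m) of the gate's spring latch: 0 = bolt home under the ball stud's shoulder (the gate cannot lift), 0.012 = fully out; clear of the stud from 0.007. Pulls straight to the front (machine -x) against its spring, 4 N at first, 8 N at the end; springs home when let go.
- latch_grip (a point): Middle of the latch's pull knob: level black bar 18 mm thick, 32 mm long, with a 27 mm end flange on its front, lying along machine x in front of the gate's nose. Gate shut and latch home: 120 mm above the table, at machine x -56 mm, y = carriage value - 75 mm. Moves with latch and gate; lifting the pulled knob raises the gate.
- nose (a point): Centre of the flat top of the gate's nose, a steel coupler block 38 x 38 mm that closes over the ball stud; 159 mm above the table with the gate shut. The knob's axis is 39 mm below this face.
- gate: Hold-down gate: dark steel arm 24 mm wide along the slide over the cast housing, about 0.35 kg, hinged at its left end; nose and latch at the right end, 150 mm from the hinge (towards machine -y). Origin: on the level hinge axis (along machine x), 135 mm up, at machine x 0, y = carriage value + 75 mm. Nose swings up as far as 1.2 rad; it falls shut if let go; lifting takes 2 to 4 N.
- ring_gauge: steel setting ring, 44 mm across, 14 mm tall, lying on the front ledge of the granite base beside the detent bar; origin: centre of its underside
- plug_gauge: steel plug gauge standing on the rear ledge of the granite base, 26 mm across, 54 mm tall; origin: centre of its foot
- screwdriver: screwdriver, 160 mm long, lying lengthwise on the front ledge of the granite base; origin: under its middle
- spare_part: second cast housing like the one in the fixture, 70 x 64 x 50 mm, on the table to the robot's right; origin: centre of its underside
- caliper: caliper, 230 mm long, lying on the table to the robot's right; origin: middle of the beam, underside
- cleaner: white bottle, 56 mm across, 150 mm tall, on the table at the right; origin: centre of its underside

How it is judged:
By the outcome, as a careful person would: the job done as asked, in the order asked, and still so for the second after the job is handed in, while the arm keeps its last pose, push and grip.
It also fails if it takes over 48 s, if anything falls off the work surface, if the arm or the gripper's body presses on something with over 40 N, if the wrist force passes 120 N, or if a joint passes its speed limit or range.

## Working session

There is one attempt and no reset: what is moved stays moved. The work goes in short steps, Python scripts to look and compute and a tool call to move; the robot and the scene stay as the last step left them, time stands still between calls to the robot, and variables do not carry over. Pictures are saved under pics/ and viewed, and the job is handed in when it is done.

Besides the shell and the picture viewer there is one more tool, called after ">>>" by a JSON object that holds its "name" and its "arguments", one argument or row to a line. send_rows: Moves the arm, as the interface text tells. Its arguments: {"type":"object","properties":{"rotation":{"type":"array","items":{"type":"array","items":{"type":"number"}}},"slide":{"type":"array","items":{"type":"array","items":{"type":"number"}}},"gripper":{"type":"array","items":{"type":"number"}},"force":{"type":"number"}},"required":["rotation","slide","gripper"]}

```bash
mkdir -p pics; cat > h.py <<'E'
import numpy as np,cv2
from station import robot
def pix(cam,P):
    i=robot.camera_info(cam);T=np.array(i["cam_to_world"]);p=np.linalg.inv(T)@np.r_[P,1]
    return i["fx"]*p[0]/-p[2]+i["cx"], i["fy"]*-p[1]/-p[2]+i["cy"]
def st():
    o=robot.get_obs();print("t",o["time"],"pos",np.round(o["position"],4),"F",np.round(o["contact_force"],1),"gw",o["grip_width"]);print(np.round(o["eef_rot"],3).tolist(),np.round(o["qpos"],1))
    return o
E
python3 - <<'E'
from h import *
st()
for c in("side","top"):
    cv2.imwrite(f"pics/{c}0.png",robot.grab_frame(c))
    for n in("handle_grip","latch_grip","nose","machine","gate"):
        for d in robot.spot_point(c,n)[:2]: print(c,n,np.round(d["position"],4),round(d["score"],2))
E
```

```text
t 0.0 pos [0.2334 0.6056 0.2012] F [-0.3 -0.1 -1.2] gw 0.08563383022981255
[[-0.933, 0.36, -0.001], [0.36, 0.933, -0.003], [-0.0, -0.003, -1.0]] [-74.5  22.    2.5  91.6  -1.   66.5  -2.9]
side handle_grip [0.4919 0.0727 0.1319] 0.67
side latch_grip [ 0.4994 -0.0571  0.1215] 0.51
side nose [ 0.5548 -0.0654  0.1624] 0.6
side machine [ 0.5555 -0.0516 -0.0045] 0.96
side gate [0.5622 0.0882 0.1342] 0.82
top handle_grip [0.4819 0.0705 0.1366] 0.72
top handle_grip [ 6.055e-01 -4.513e-01 -4.000e-04] 0.55
top latch_grip [ 0.5044 -0.055   0.1202] 0.41
top nose [ 0.5547 -0.062   0.1611] 0.86
top machine [ 0.5563 -0.0459  0.0035] 0.89
top gate [0.5629 0.0889 0.1329] 0.55
top gate [0.4282 0.2412 0.0445] 0.54
```

View images.

View pics/side0.png

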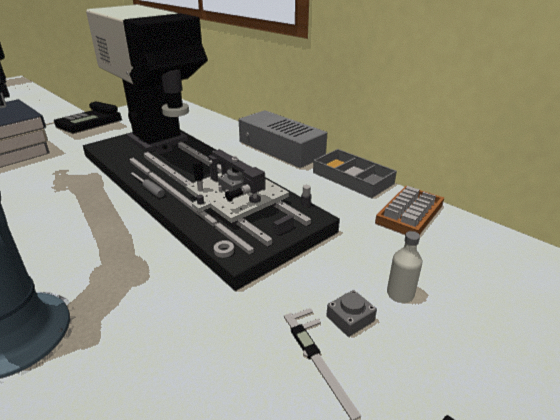

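View pics/top0.png

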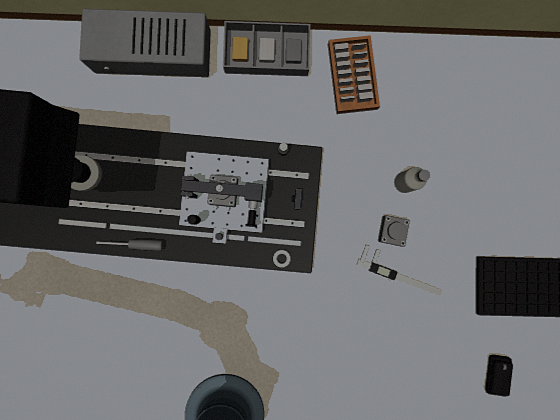

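```bash
cat >> h.py <<'E'
def bp(cam,u,v,z):
    i=robot.camera_info(cam);T=np.array(i["cam_to_world"])
    d=T[:3,:3]@np.array([(u-i["cx"])/i["fx"],-(v-i["cy"])/i["fy"],-1]);o=T[:3,3]
    return o+d*(z-o[2])/d[2]
E
python3 - <<'E'
from h import *
i=robot.camera_info("top");print(i.keys(),i)
im=cv2.imread("pics/top0.png")
cv2.imwrite("pics/top0z.png",cv2.resize(im[120:280,40:340],None,fx=2.6,fy=2.6,interpolation=cv2.INTER_CUBIC))
im=cv2.imread("pics/side0.png")
cv2.imwrite("pics/side0z.png",cv2.resize(im[130:290,80:350],None,fx=2.8,fy=2.8,interpolation=cv2.INTER_CUBIC))
for c in("side","top"):
    for n in("handle_grip","latch_grip","nose","machine","gate","carriage","ring_gauge","screwdriver"):
        for d in robot.spot_point(c,n)[:1]: print(c,n,np.round(d["position"],4),round(d["score"],2))
for u,v in((322,147),(312,271),(80,125)): print(bp("top",u,v,.045))
E
```

```text
dict_keys(['fx', 'fy', 'cx', 'cy', 'cam_to_world']) {'fx': 413.16610131729306, 'fy': 413.16610131729306, 'cx': 281.7421357936854, 'cy': 207.41811483210654, 'cam_to_world': array([[ 0.02782418,  0.99812303, -0.05455478,  0.46912972],
       [-0.9994057 ,  0.02888793,  0.01880802, -0.11189092],
       [ 0.02034869,  0.05399904,  0.99833363,  1.0772557 ],
       [ 0.        ,  0.        ,  0.        ,  1.        ]])}
side handle_grip [0.4919 0.0727 0.1319] 0.67
side latch_grip [ 0.4994 -0.0571  0.1215] 0.51
side nose [ 0.5548 -0.0654  0.1624] 0.6
side machine [ 0.5555 -0.0516 -0.0045] 0.96
side gate [0.5622 0.0882 0.1342] 0.82Traceback (most recent call last):
  File "<stdin>", line 9, in <module>
ValueError: it knows: caliper, cleaner, gate, handle_grip, latch_grip, machine, nose, plug_gauge, ring_gauge, screwdriver, spare_part
```

View pics/top0z.png

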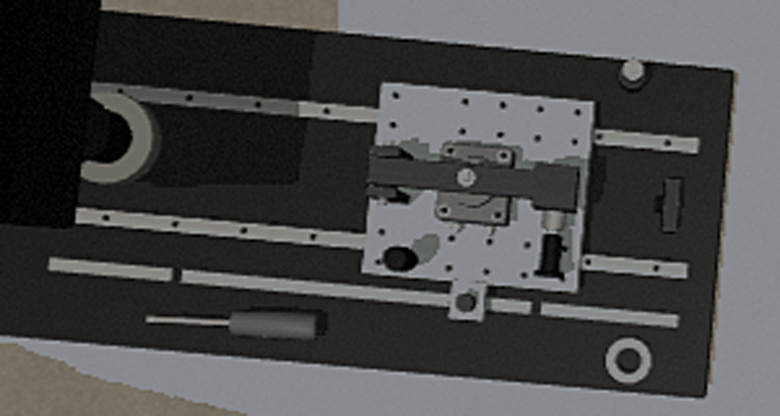

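View pics/side0z.png

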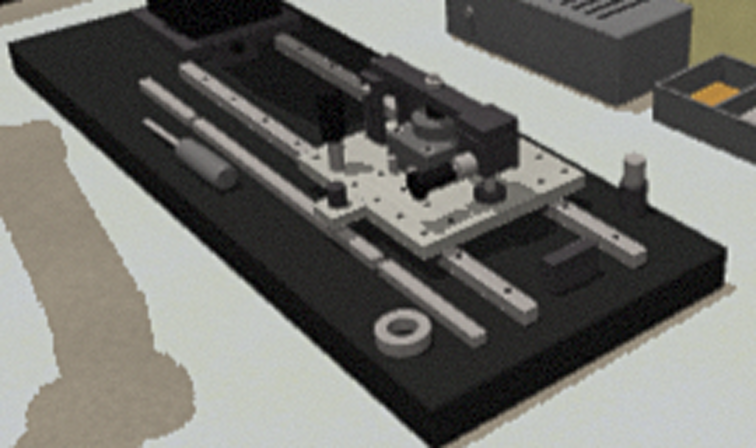

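```bash
python3 - <<'E'
from h import *
f=lambda x,y:(40+x/2.6,120+y/2.6)
A=bp("top",*f(735,70),.045);B=bp("top",*f(706,398),.045)
C=bp("top",*f(100,12),.045)
print(A,B,C,np.linalg.norm(A-B))
for P in((A-B),(C-A)): print(np.degrees(np.arctan2(P[1],P[0])))
print("notch",bp("top",*f(537,308),.055),"barrel",bp("top",*f(466,302),.09))
# carriage corners z .08
K=[bp("top",*f(*p),.08) for p in((382,82),(595,100),(578,291),(362,270))]
for k in K: print(np.round(k,4))
for n in("plug_gauge","ring_gauge","screwdriver"):
    for d in robot.spot_point("top",n)[:1]: print(n,np.round(d["position"],4),round(d["score"],2))
E
```

```text
[ 0.68161081 -0.23056409  0.045     ] [ 0.36435199 -0.2099095   0.045     ] [0.71841669 0.38347257 0.045     ] 0.3179304500513306
-3.7248863545433877
86.56974729275375
notch [ 0.44590745 -0.04655664  0.055     ] barrel [0.45039513 0.01617678 0.09      ]
[0.6526 0.1029 0.08  ]
[ 0.6419 -0.096   0.08  ]
[ 0.4632 -0.0855  0.08  ]
[0.477  0.1142 0.08  ]
plug_gauge [ 0.6711 -0.1263  0.0458] 0.48
ring_gauge [ 6.050e-01 -4.491e-01 -1.000e-04] 0.52
screwdriver [0.4269 0.2389 0.044 ] 0.87
```

```bash
cat >> h.py <<'E'
from scipy.spatial.transform import Rotation as R
th=np.radians(-3.5);ex=np.array([np.cos(th),np.sin(th),0]);ey=np.array([-np.sin(th),np.cos(th),0]);O=np.array([.554,-.050,0])
def M(x,y,z): return O+ex*x+ey*y+np.array([0,0,z])
def rel(P,Rt=None):
    o=robot.get_obs();R0=np.array(o["eef_rot"]);
    d=R0.T@(np.array(P)-o["position"])*100
    rv=R.from_matrix(R0.T@Rt).as_rotvec() if Rt is not None else [0,0,0]
    print("rot",np.round(rv,3),"slide",np.round(d,2))
RD=np.column_stack([-ex,ey,[0,0,-1]])
E
python3 - <<'E'
from h import *
for p in((.29,.42,.22),(.35,.22,.22),(.487,.0713,.21),(.487,.0713,.12)): rel(p,RD)
E
```

```text
rot [ 0.    -0.    -0.307] slide [-11.96 -15.38  -1.73]
rot [ 0.    -0.    -0.307] slide [-24.75 -31.89  -1.73]
rot [ 0.    -0.    -0.307] slide [-42.88 -40.84  -0.73]
rot [ 0.    -0.    -0.307] slide [-42.88 -40.84   8.27]
```

>>> {"name": "send_rows", "arguments": {
  "rotation": [
    [0,0,0],
    [0,0,0],
    [0,0,-0.05],
    [0,0,-0.1],
    [0,0,-0.15],
    [0,0,-0.2],
    [0,0,-0.25],
    [0,0,-0.307],
    [0,0,-0.307],
    [0,0,-0.307],
    [0,0,-0.307],
    [0,0,-0.307]
  ],
  "slide": [
    [-2,-2.6,-1],
    [-5,-6.5,-2],
    [-8.5,-11,-2],
    [-12,-15.4,-2],
    [-15.2,-19.5,-2],
    [-18.4,-23.7,-2],
    [-21.6,-27.8,-2],
    [-24.8,-31.9,-2],
    [-29.5,-34.2,-2],
    [-34,-36.4,-1.5],
    [-38.5,-38.7,-1],
    [-42,-40.4,-0.7]
  ],
  "gripper": [1,1,1,1,1,1,1,1,1,1,1,1]
}}

```text
time: 2.5
position: [0.4816, 0.0765, 0.2099]
eef_rot: [[-0.998, 0.063, 0.001], [0.063, 0.998, 0.0], [-0.001, 0.0, -1.0]]
contact_force: [0.5, 1.2, -0.9]
grip_width: 0.0854
```

```bash
python3 - <<'E'
from h import *
st()
for c in("side","top"):
    im=robot.grab_frame(c);u,v=pix(c,M(-.074,.055+.062,.135));print(u,v)
    cv2.imwrite(f"pics/{c}1.png",cv2.resize(im[100:300,80:350],None,fx=2.8,fy=2.8))
    for n in("handle_grip",):
        for d in robot.spot_point(c,n)[:2]: print(c,n,np.round(d["position"],4),round(d["score"],2))
rel((.487,.0713,.12),RD)
E
```

```text
t 2.5 pos [0.4816 0.0765 0.2099] F [ 0.5  1.2 -0.9] gw 0.08540147308083554
[[-0.998, 0.063, 0.001], [0.063, 0.998, 0.0], [-0.001, 0.0, -1.0]] [-43.    3.3  30.4 114.1  -1.8  63.   74.6]
197.62556542256337 170.5507686640658
side handle_grip [0.488  0.0726 0.1362] 0.91
side handle_grip [ 0.4975 -0.0601  0.1218] 0.61
192.8979813012414 219.51589043912742
top handle_grip [0.4809 0.0734 0.1363] 0.85
rot [ 0.    -0.    -0.002] slide [-0.7  -0.64  8.97]
```

View pics/side1.png

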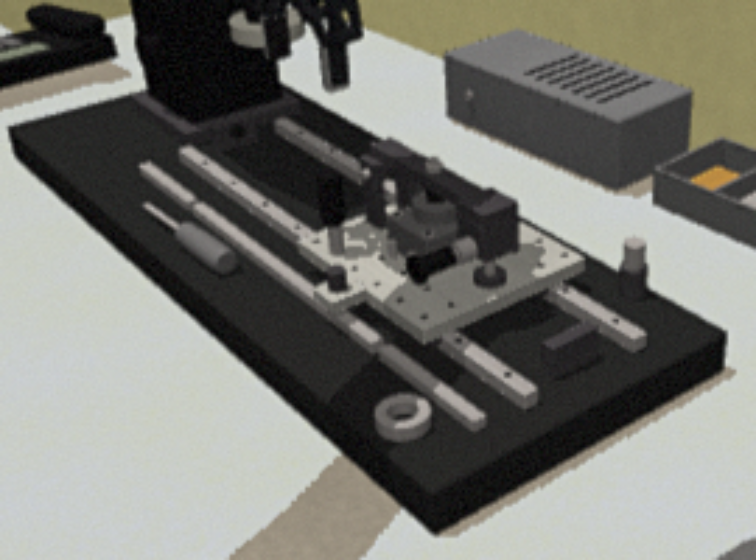

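The picture shows the open fingers above and straddling the handle (zoomed 330,200). Descending and gripping next.

>>> {"name": "send_rows", "arguments": {
  "rotation": [
    [0,0,0],
    [0,0,0],
    [0,0,0],
    [0,0,0],
    [0,0,0],
    [0,0,0],
    [0,0,0],
    [0,0,0],
    [0,0,0],
    [0,0,0]
  ],
  "slide": [
    [-0.5,-0.5,2],
    [-0.5,-0.5,4],
    [-0.5,-0.5,6.5],
    [-0.5,-0.5,8.8],
    [-0.5,-0.5,8.8],
    [-0.5,-0.5,8.8],
    [-0.5,-0.5,8.8],
    [-0.5,-0.5,8.8],
    [-0.5,-0.5,8.8],
    [-0.5,-0.5,8.8]
  ],
  "gripper": [1,1,1,1,0.6,0.4,0.2,0.1,0.1,0.1],
  "force": 30
}}

```text
time: 3.95
position: [0.4859, 0.0727, 0.1231]
eef_rot: [[-0.998, 0.061, 0.001], [0.061, 0.998, 0.0], [-0.001, 0.0, -1.0]]
contact_force: [-1.9, -2.1, 6.4]
grip_width: 0.0204
```

```bash
python3 - <<'E'
from h import *
st()
for c in("side","top"):
    im=robot.grab_frame(c)
    cv2.imwrite(f"pics/{c}2.png",cv2.resize(im[100:300,80:350],None,fx=2.8,fy=2.8))
    for n in("latch_grip","nose","gate","machine"):
        for d in robot.spot_point(c,n)[:1]: print(c,n,np.round(d["position"],4),round(d["score"],2))
E
```

```text
t 3.95 pos [0.4859 0.0727 0.1231] F [-1.9 -2.1  6.4] gw 0.020353866524561292
[[-0.998, 0.061, 0.001], [0.061, 0.998, 0.0], [-0.001, 0.0, -1.0]] [-41.1  10.8  30.5 118.5  -6.9  52.2  79.7]
side nose [ 0.5527 -0.0619  0.1614] 0.73
side gate [0.5633 0.0918 0.1343] 0.65
side machine [ 0.5562 -0.0502 -0.0055] 0.82
top latch_grip [ 0.5019 -0.0566  0.1193] 0.57
top nose [ 0.5538 -0.0623  0.1619] 0.59
top gate [0.5652 0.089  0.1367] 0.97
top machine [ 0.5533 -0.0477  0.0047] 0.96
```

View pics/side2.png

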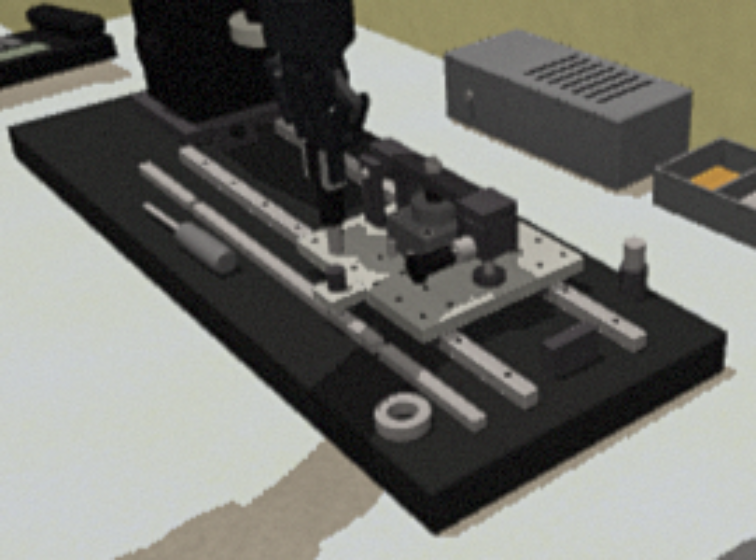

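Handle is gripped (20 mm opening); pushing toward the detent.

>>> {"name": "send_rows", "arguments": {
  "rotation": [
    [0,0,0],
    [0,0,0],
    [0,0,0],
    [0,0,0],
    [0,0,0],
    [0,0,0],
    [0,0,0],
    [0,0,0],
    [0,0,0],
    [0,0,0]
  ],
  "slide": [
    [0,-0.4,0],
    [0,-1,0],
    [0,-1.7,0],
    [0,-2.4,0],
    [0,-3.1,0],
    [0,-3.8,0],
    [0,-4.4,0],
    [0,-5,0],
    [0,-5.3,0],
    [0,-5.3,0]
  ],
  "gripper": [0.1,0.1,0.1,0.1,0.1,0.1,0.1,0.1,0.1,0.1]
}}

```text
time: 5.7
position: [0.4829, 0.0249, 0.1231]
eef_rot: [[-0.998, 0.058, 0.002], [0.058, 0.998, 0.006], [-0.002, 0.006, -1.0]]
contact_force: [-1.5, 7.1, 5.7]
grip_width: 0.0203
```

```bash
python3 - <<'E'
from h import *
st()
for c in("side","top"):
    im=robot.grab_frame(c)
    cv2.imwrite(f"pics/{c}3.png",cv2.resize(im[100:300,80:350],None,fx=2.8,fy=2.8))
    for n in("latch_grip","nose","gate","machine"):
        for d in robot.spot_point(c,n)[:1]: print(c,n,np.round(d["position"],4),round(d["score"],2))
E
```

```text
t 5.7 pos [0.4829 0.0249 0.1231] F [-1.5  7.1  5.7] gw 0.02031627320394473
[[-0.998, 0.058, 0.002], [0.058, 0.998, 0.006], [-0.002, 0.006, -1.0]] [-37.2  10.   32.3 119.6  -7.2  52.   85.8]
side latch_grip [ 0.498  -0.104   0.1241] 0.74
side nose [ 0.5498 -0.111   0.1613] 0.77
side gate [0.5596 0.0397 0.1326] 0.83
side machine [ 0.5571 -0.05   -0.0048] 0.59
top latch_grip [ 0.4941 -0.1034  0.1174] 0.46
top nose [ 0.5523 -0.1085  0.1628] 0.88
top gate [0.5618 0.0413 0.137 ] 0.63
top machine [0.5614 0.0417 0.136 ] 0.72
```

View pics/side3.png

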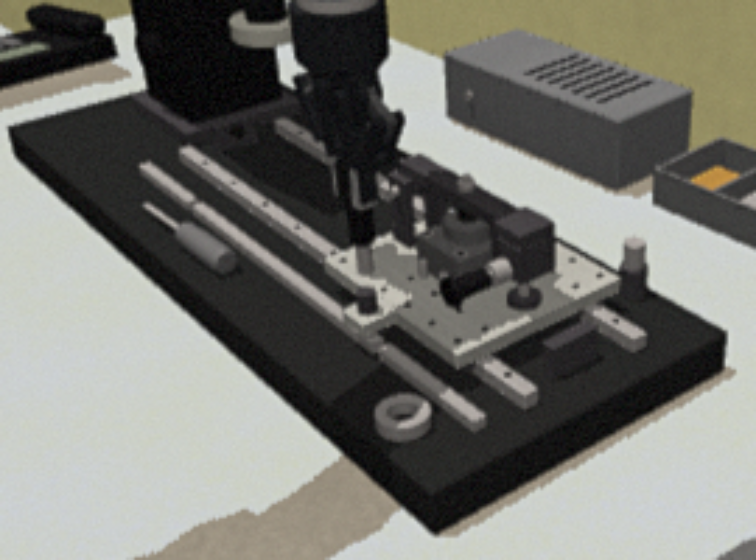

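View pics/top3.png

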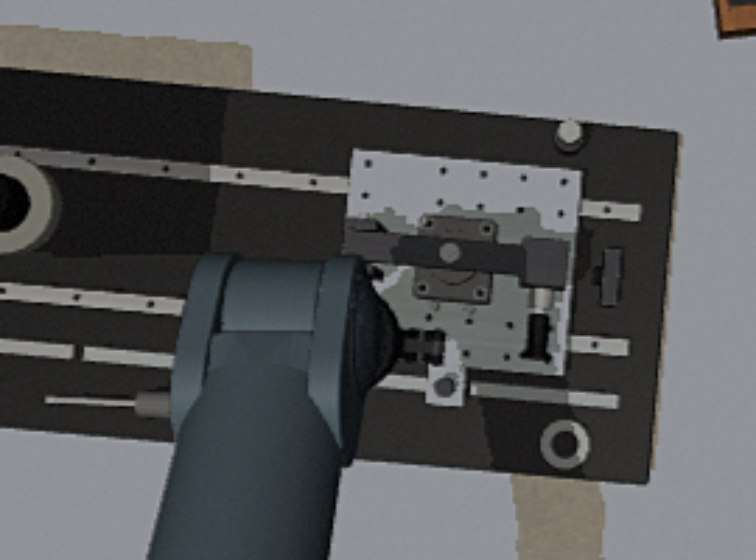

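>>> {"name": "send_rows", "arguments": {
  "rotation": [
    [0,0,0],
    [0,0,0],
    [0,0,0],
    [0,0,0],
    [0,0,0]
  ],
  "slide": [
    [0,-0.2,0],
    [0,-0.4,0],
    [0,-0.6,0],
    [0,-0.8,0],
    [0,-0.9,0]
  ],
  "gripper": [0.1,0.1,0.1,0.1,0.1]
}}

```text
time: 6.82
position: [0.4824, 0.0172, 0.1231]
eef_rot: [[-0.998, 0.058, 0.002], [0.058, 0.998, 0.007], [-0.001, 0.007, -1.0]]
contact_force: [-1.6, 8.5, 5.5]
grip_width: 0.0203
```

>>> {"name": "send_rows", "arguments": {
  "rotation": [
    [0,0,0],
    [0,0,0]
  ],
  "slide": [
    [0,-0.15,0],
    [0,-0.3,0]
  ],
  "gripper": [0.1,0.1]
}}

```text
time: 7.08
position: [0.4819, 0.0104, 0.123]
eef_rot: [[-0.998, 0.058, 0.001], [0.058, 0.998, 0.002], [-0.001, 0.002, -1.0]]
contact_force: [-2.0, 0.3, 7.3]
grip_width: 0.02
```

```bash
python3 - <<'E'
from h import *
st()
for c in("side","top"):
    im=robot.grab_frame(c)
    cv2.imwrite(f"pics/{c}4.png",cv2.resize(im[170:270,170:320],None,fx=5,fy=5,interpolation=cv2.INTER_CUBIC))
    for n in("latch_grip","nose","gate","machine"):
        for d in robot.spot_point(c,n)[:1]: print(c,n,np.round(d["position"],4),round(d["score"],2))
print(M(-.074,.055,.135),M(-.056,-.075,.12))
E
```

```text
t 7.075 pos [0.4819 0.0104 0.123 ] F [-2.   0.3  7.3] gw 0.02002090295556824
[[-0.998, 0.058, 0.001], [0.058, 0.998, 0.002], [-0.001, 0.002, -1.0]] [-36.3   9.9  32.9 119.8  -6.9  52.   87.2]
side latch_grip [ 0.4956 -0.118   0.1197] 0.6
side nose [ 0.5511 -0.1242  0.162 ] 0.84
side machine [ 0.558  -0.0509 -0.0018] 0.56
top latch_grip [ 0.4958 -0.1181  0.1196] 0.7
top nose [ 0.5507 -0.1268  0.1653] 0.82
top gate [0.5562 0.0236 0.1344] 0.82
top machine [ 0.557  -0.0481  0.0017] 0.63
[0.48349569 0.00941501 0.135     ] [ 0.49352581 -0.12144139  0.12      ]
```

View pics/side4.png

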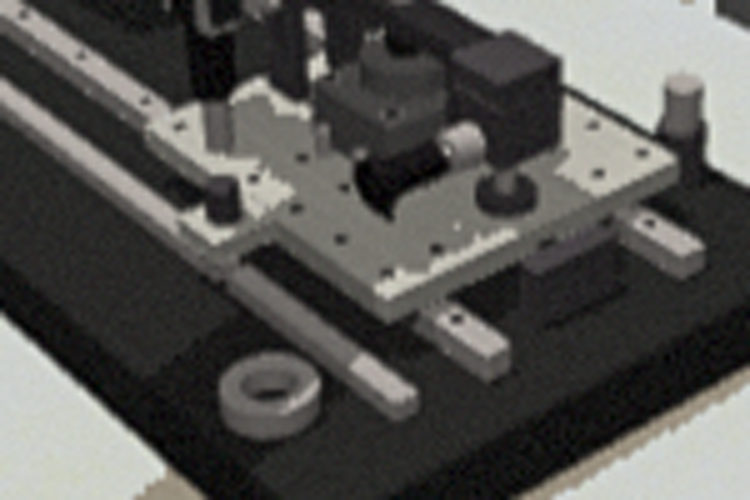

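View pics/top4.png

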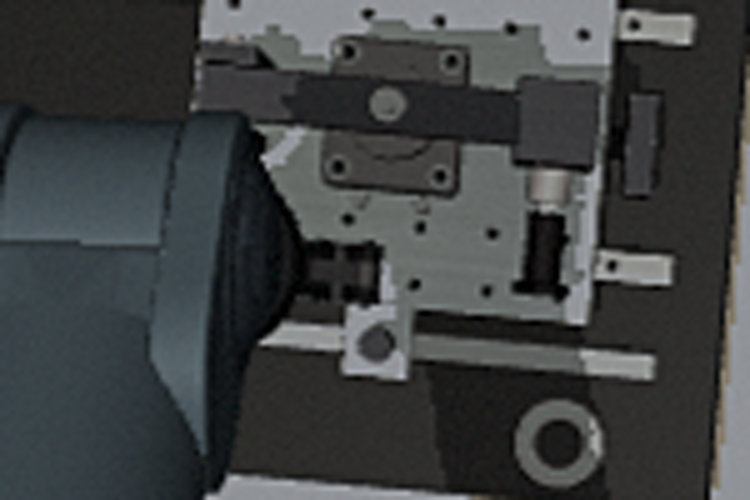

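Force fell to zero and the carriage jumped 7 mm into place; the picture shows the barrel (top zoom 375,342) sitting over the notch. Releasing and rising.

>>> {"name": "send_rows", "arguments": {
  "rotation": [
    [0,0,0],
    [0,0,0],
    [0,0,0],
    [0,0,0],
    [0,0,0],
    [0,0,0],
    [0,0,0]
  ],
  "slide": [
    [0,0,0],
    [0,0,0],
    [0,0,0],
    [0,0,0],
    [0,0,-3],
    [0,0,-6],
    [0,0,-9]
  ],
  "gripper": [0.5,1,1,1,1,1,1]
}}

```text
time: 8.45
position: [0.4809, 0.0082, 0.2124]
eef_rot: [[-0.998, 0.061, -0.0], [0.061, 0.998, -0.0], [0.0, -0.0, -1.0]]
contact_force: [0.2, -0.5, 0.1]
grip_width: 0.0856
```

```bash
python3 - <<'E'
from h import *
st()
for c in("side","top"):
    im=robot.grab_frame(c)
    cv2.imwrite(f"pics/{c}5.png",cv2.resize(im[170:270,170:320],None,fx=5,fy=5,interpolation=cv2.INTER_CUBIC))
    for n in("latch_grip","nose","gate","machine","handle_grip"):
        for d in robot.spot_point(c,n)[:1]: print(c,n,np.round(d["position"],4),round(d["score"],2))
rel((.4945,-.1195,.105),RD)
E
```

```text
t 8.45 pos [0.4809 0.0082 0.2124] F [ 0.2 -0.5  0.1] gw 0.08560573009656457
[[-0.998, 0.061, -0.0], [0.061, 0.998, -0.0], [0.0, -0.0, -1.0]] [-38.3   2.2  33.5 114.8  -1.3  63.4  82.3]
side latch_grip [ 0.4955 -0.1175  0.1255] 0.48
side nose [ 0.549  -0.1273  0.1602] 0.93
side gate [0.5546 0.0237 0.1346] 0.56
side machine [ 0.5565 -0.0519 -0.0057] 0.76
top latch_grip [ 0.4967 -0.1194  0.1201] 0.62
top nose [ 0.553  -0.1248  0.1575] 0.6
top gate [0.5603 0.0264 0.1343] 0.59
top machine [ 0.5557 -0.0457  0.0018] 0.84
top handle_grip [0.481  0.0108 0.1381] 0.97
rot [-0.001 -0.001  0.   ] slide [ -2.17 -12.66  10.6 ]
```

View pics/side5.png

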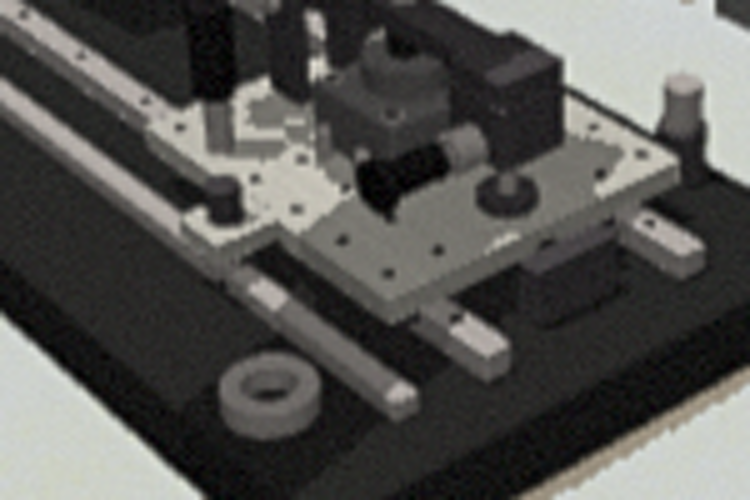

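Carriage stays in its detent after release (picture unchanged, barrel at 222,195, knob at 405,180). Going over the knob.

>>> {"name": "send_rows", "arguments": {
  "rotation": [
    [0,0,0],
    [0,0,0],
    [0,0,0],
    [0,0,0],
    [0,0,0],
    [0,0,0],
    [0,0,0],
    [0,0,0],
    [0,0,0]
  ],
  "slide": [
    [-0.5,-3,0],
    [-1,-6.5,0],
    [-1.8,-10,0],
    [-2.25,-12.7,0],
    [-2.25,-12.7,2],
    [-2.25,-12.7,4],
    [-2.25,-12.7,5],
    [-2.25,-12.7,5],
    [-2.25,-12.7,5]
  ],
  "gripper": [1,0.8,0.6,0.6,0.6,0.6,0.6,0.6,0.6]
}}

```text
time: 10.18
position: [0.4965, -0.1198, 0.1623]
eef_rot: [[-0.998, 0.061, 0.001], [0.061, 0.998, -0.0], [-0.001, -0.0, -1.0]]
contact_force: [-0.3, 0.9, -0.1]
grip_width: 0.0514
```

```bash
python3 - <<'E'
from h import *
st()
for c in("side","top"):
    im=robot.grab_frame(c)
    cv2.imwrite(f"pics/{c}6.png",cv2.resize(im[150:270,170:330],None,fx=4.5,fy=4.5,interpolation=cv2.INTER_CUBIC))
rel((.4955,-.1195,.104),RD)
E
```

```text
t 10.175 pos [ 0.4965 -0.1198  0.1623] F [-0.3  0.9 -0.1] gw 0.05139728614943664
[[-0.998, 0.061, 0.001], [0.061, 0.998, -0.0], [-0.001, -0.0, -1.0]] [-27.5  10.7  40.4 114.4  -8.2  57.6 103.3]
rot [0.    0.002 0.001] slide [0.13 0.02 5.85]
```

View pics/side6.png

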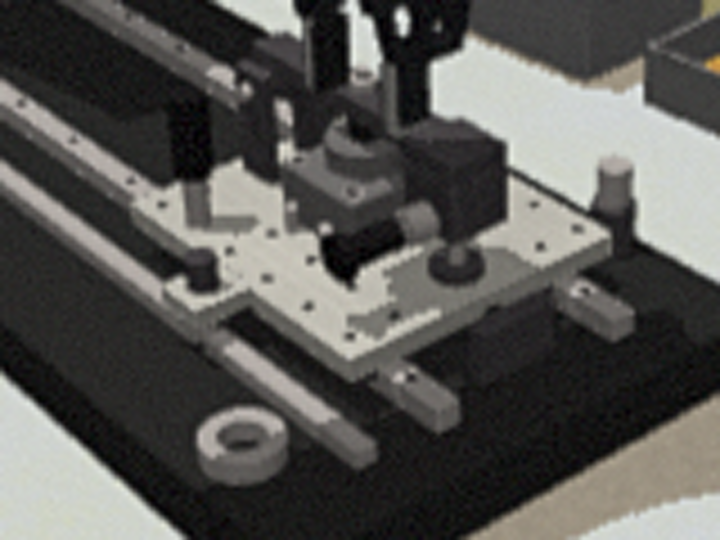

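View pics/top6.png

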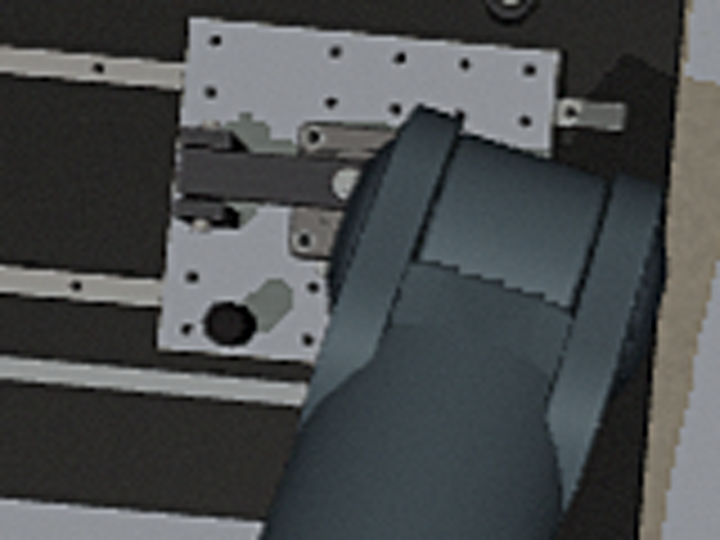

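>>> {"name": "send_rows", "arguments": {
  "rotation": [
    [0,0,0],
    [0,0,0],
    [0,0,0],
    [0,0,0],
    [0,0,0]
  ],
  "slide": [
    [0.1,0,1.5],
    [0.1,0,3],
    [0.1,0,4.5],
    [0.1,0,5.8],
    [0.1,0,5.8]
  ],
  "gripper": [0.6,0.6,0.6,0.6,0.6]
}}

```text
time: 10.9
position: [0.4934, -0.1196, 0.102]
eef_rot: [[-0.998, 0.061, -0.004], [0.061, 0.998, -0.0], [0.003, -0.001, -1.0]]
contact_force: [0.4, -0.1, 0.4]
grip_width: 0.0512
```

```bash
python3 - <<'E'
from h import *
st()
for c in("side",):
    im=robot.grab_frame(c)
    cv2.imwrite(f"pics/{c}7.png",cv2.resize(im[160:240,200:310],None,fx=7,fy=7,interpolation=cv2.INTER_CUBIC))
E
```

```text
t 10.9 pos [ 0.4934 -0.1196  0.102 ] F [ 0.4 -0.1  0.4] gw 0.051169746439287796
[[-0.998, 0.061, -0.004], [0.061, 0.998, -0.0], [0.003, -0.001, -1.0]] [-25.2  16.2  38.8 117.4 -13.   50.8 107.3]
```

View pics/side7.png

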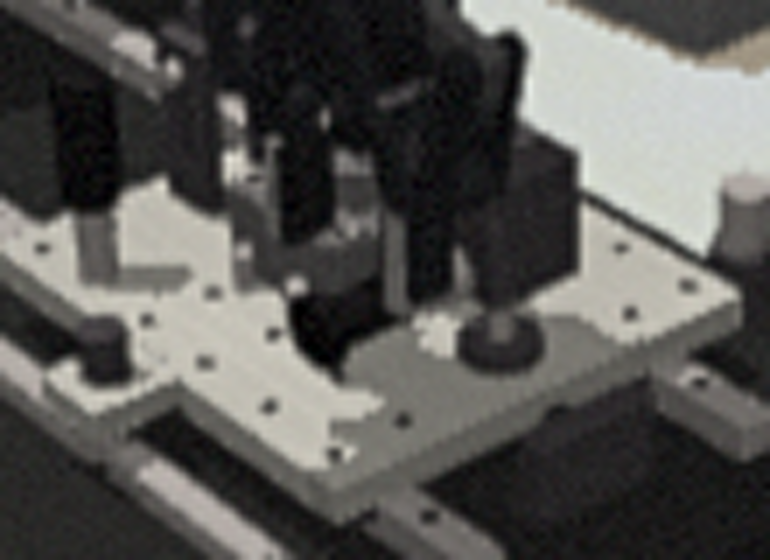

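>>> {"name": "send_rows", "arguments": {
  "rotation": [
    [0,0,0],
    [0,0,0],
    [0,0,0],
    [0,0,0],
    [0,0,0],
    [0,0,0]
  ],
  "slide": [
    [-0.15,0,0],
    [-0.15,0,0],
    [-0.15,0,0],
    [-0.15,0,0],
    [-0.15,0,0],
    [-0.15,0,0]
  ],
  "gripper": [0.5,0.4,0.3,0.15,0.05,0.05],
  "force": 45
}}

```text
time: 11.7
position: [0.4964, -0.1197, 0.1037]
eef_rot: [[-0.998, 0.061, 0.0], [0.061, 0.998, 0.0], [-0.0, 0.0, -1.0]]
contact_force: [0.1, 0.1, 0.4]
grip_width: 0.0044
```

```bash
python3 - <<'E'
from h import *
st()
for c in("side","top"):
    im=robot.grab_frame(c)
    cv2.imwrite(f"pics/{c}8.png",cv2.resize(im[150:240,200:310],None,fx=7,fy=6.6,interpolation=cv2.INTER_CUBIC))
    for n in("latch_grip","nose","handle_grip"):
        for d in robot.spot_point(c,n)[:2]: print(c,n,np.round(d["position"],4),round(d["score"],2))
E
```

```text
t 11.7 pos [ 0.4964 -0.1197  0.1037] F [0.1 0.1 0.4] gw 0.0044009210100865465
[[-0.998, 0.061, 0.0], [0.061, 0.998, 0.0], [-0.0, 0.0, -1.0]] [-25.2  16.3  38.8 117.1 -13.1  50.9 107.4]
side latch_grip [ 0.6691 -0.1267  0.043 ] 0.71
side nose [ 0.5455 -0.1278  0.1612] 0.73
side handle_grip [0.4846 0.0127 0.1372] 0.88
top latch_grip [0.558  0.0245 0.1358] 0.16
top handle_grip [0.4781 0.01   0.1338] 0.77
```

View pics/side8.png

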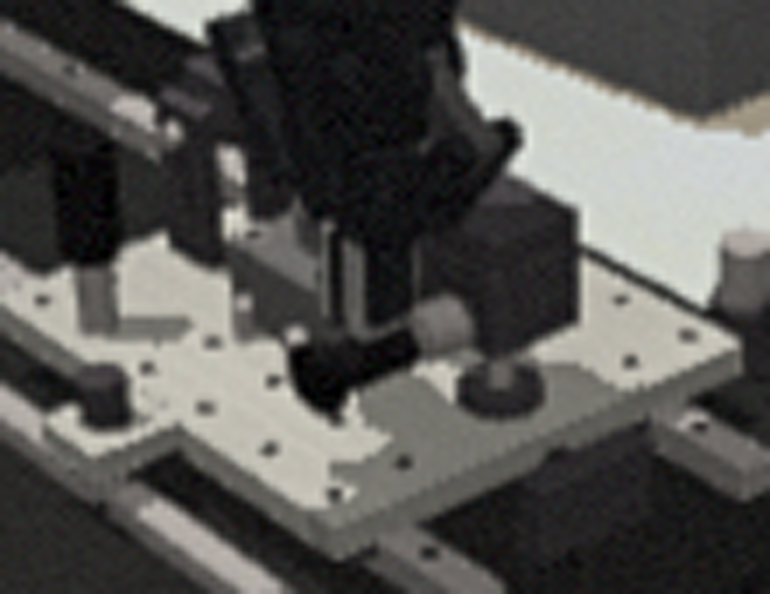

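```bash
python3 - <<'E'
from h import *
def z(c,P):
    u,v=pix(c,P);return round((u-200)*7),round((v-150)*6.6)
o=robot.get_obs()
print("tcp",z("side",o["position"]),"grasp",z("side",o["position"]+[0,0,.019]))
for y in(-.11,-.12,-.13,-.14): print(y,z("side",(.4955,y,.12)),z("side",(.478,y,.12)))
print(z("side",(.553,-.125,.159)))
i=robot.camera_info("side");print(i["cam_to_world"][:3,3],i["fx"],i["cx"],i["cy"])
E
```

```text
tcp (365, 392) grasp (363, 344)
-0.11 (341, 341) (300, 360)
-0.12 (362, 352) (321, 371)
-0.13 (383, 363) (342, 383)
-0.14 (404, 375) (363, 394)
(502, 198)
[-0.02270773 -0.72311706  0.61142921] 418.0256350405914 274.4392181479395 204.23560218884165
```

View pics/top8.png

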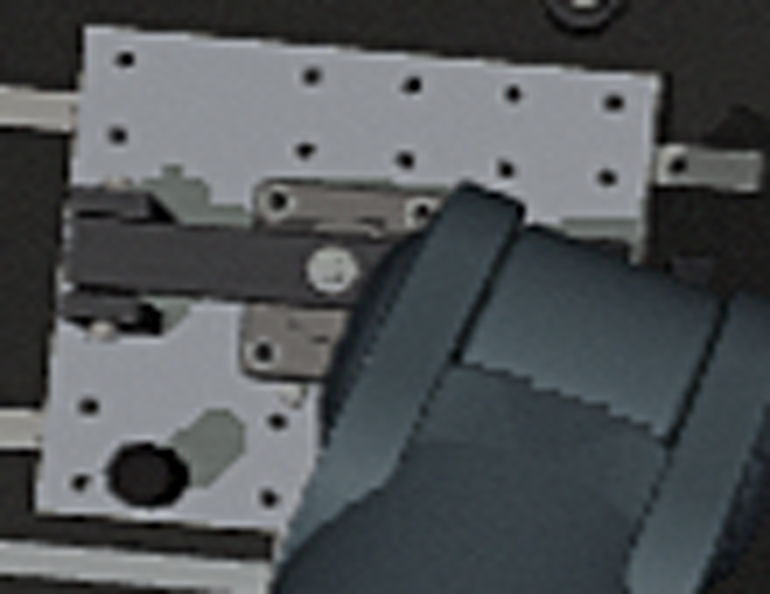

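```bash
python3 - <<'E'
from h import *
def q(c,P): return [round(a,1) for a in pix(c,P)]
print("side1 right obs 199.6,131.4", q("side",(.4816,.0765-.050,.223)))
for z in(.162,.170,.18,.19):print("side6 R obs 260.7,177", q("side",(.4965,-.1198-.033,z)),"L obs 242,169",q("side",(.4965,-.1198+.033,z)))
cv2.imwrite("pics/s8b.png",cv2.resize(robot.grab_frame("side")[60:240,160:340],None,fx=3.3,fy=3.3,interpolation=cv2.INTER_CUBIC))
im=robot.grab_frame("side")[160:220,220:290]
cv2.imwrite("pics/s8c.png",cv2.resize(np.clip(im.astype(float)*2.5+20,0,255).astype(np.uint8),None,fx=10,fy=10,interpolation=cv2.INTER_CUBIC))
E
```

```text
side1 right obs 199.6,131.4 [np.float64(203.2), np.float64(143.6)]
side6 R obs 260.7,177 [np.float64(261.7), np.float64(192.2)] L obs 242,169 [np.float64(241.5), np.float64(181.6)]
side6 R obs 260.7,177 [np.float64(261.6), np.float64(188.9)] L obs 242,169 [np.float64(241.4), np.float64(178.4)]
side6 R obs 260.7,177 [np.float64(261.6), np.float64(184.8)] L obs 242,169 [np.float64(241.2), np.float64(174.4)]
side6 R obs 260.7,177 [np.float64(261.5), np.float64(180.7)] L obs 242,169 [np.float64(241.0), np.float64(170.4)]
```

View pics/s8c.png

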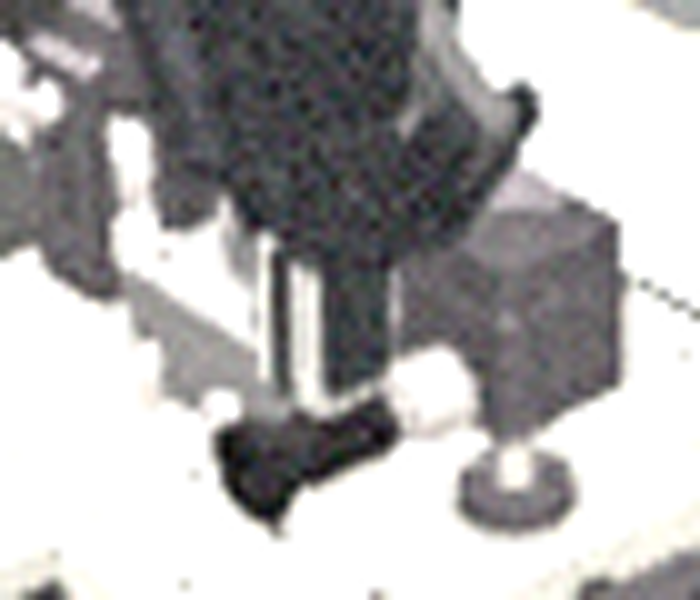

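Enlarged picture shows the shut finger tips end just above the knob (s8c 340,390; knob 340,430): the fingers missed it, about 25 mm too high compared with the reported TCP. Reopening and going lower carefully.

>>> {"name": "send_rows", "arguments": {
  "rotation": [
    [0,0,0],
    [0,0,0],
    [0,0,0],
    [0,0,0],
    [0,0,0],
    [0,0,0]
  ],
  "slide": [
    [0,0,0],
    [0,0,0],
    [0,0,0],
    [0,0,0.4],
    [0,0,0.8],
    [0,0,1.2]
  ],
  "gripper": [0.4,0.55,0.55,0.55,0.55,0.55]
}}

```text
time: 12.95
position: [0.4962, -0.1198, 0.0912]
eef_rot: [[-0.998, 0.061, -0.0], [0.061, 0.998, -0.0], [0.0, -0.0, -1.0]]
contact_force: [-0.2, -0.5, 0.6]
grip_width: 0.0474
```

```bash
python3 - <<'E'
from h import *
st()
im=robot.grab_frame("side")[150:220,220:300]
cv2.imwrite("pics/s9.png",cv2.resize(np.clip(im.astype(float)*2+20,0,255).astype(np.uint8),None,fx=9,fy=8.5,interpolation=cv2.INTER_CUBIC))
E
```

```text
t 12.95 pos [ 0.4962 -0.1198  0.0912] F [-0.2 -0.5  0.6] gw 0.04735244520510216
[[-0.998, 0.061, -0.0], [0.061, 0.998, -0.0], [0.0, -0.0, -1.0]] [-24.6  17.5  38.3 117.5 -14.2  49.5 108.3]
```

View pics/s9.png

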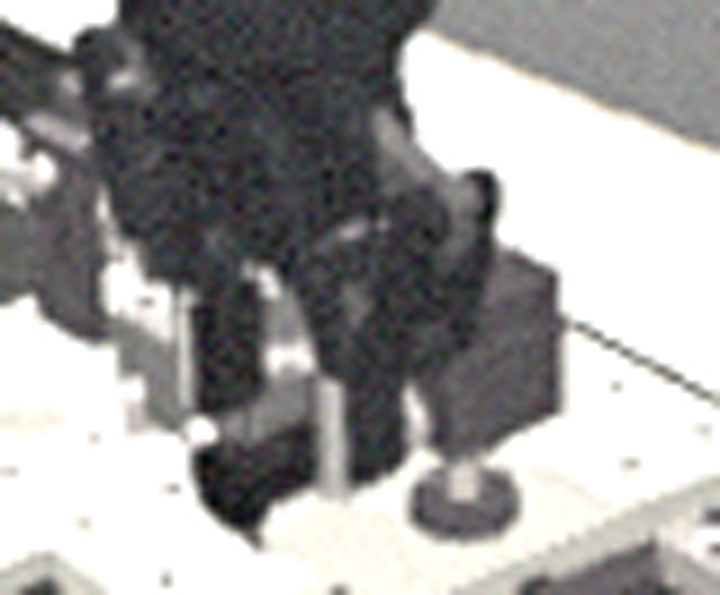

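```bash
python3 - <<'E'
from h import *
def q(c,P): return [round(float(a),1) for a in pix(c,P)]
for z in(.09,.1,.11,.12,.13): print(z,q("side",(.4962,-.1198-.031,z)),q("side",(.4962,-.1198-.024,z)))
E
```

```text
0.09 [261.6, 219.9] [259.5, 218.6]
0.1 [261.5, 216.1] [259.4, 214.9]
0.11 [261.4, 212.3] [259.3, 211.1]
0.12 [261.4, 208.5] [259.2, 207.3]
0.13 [261.3, 204.6] [259.1, 203.4]
```

>>> {"name": "send_rows", "arguments": {
  "rotation": [
    [0,0,0],
    [0,0,0],
    [0,0,0],
    [0,0,0]
  ],
  "slide": [
    [0,0,0.4],
    [0,0,0.8],
    [0,0,1.2],
    [0,0,1.4]
  ],
  "gripper": [0.55,0.55,0.55,0.55]
}}

```text
time: 13.5
position: [0.4961, -0.1197, 0.0773]
eef_rot: [[-0.998, 0.061, -0.001], [0.061, 0.998, 0.0], [0.001, -0.0, -1.0]]
contact_force: [0.0, -0.6, -1.1]
grip_width: 0.0471
```

>>> {"name": "send_rows", "arguments": {
  "rotation": [
    [0,0,0],
    [0,0,0],
    [0,0,0],
    [0,0,0],
    [0,0,0],
    [0,0,0]
  ],
  "slide": [
    [0,0,0],
    [0,0,0],
    [0,0,0],
    [0,0,0],
    [0,0,0],
    [0,0,0]
  ],
  "gripper": [0.4,0.3,0.2,0.1,0.05,0.05]
}}

```text
time: 14.25
position: [0.4965, -0.1211, 0.078]
eef_rot: [[-0.998, 0.062, 0.001], [0.062, 0.998, -0.001], [-0.001, -0.001, -1.0]]
contact_force: [-0.9, -4.1, 3.4]
grip_width: 0.0161
```

```bash
python3 - <<'E'
from h import *
st()
im=robot.grab_frame("side")[150:220,220:300]
cv2.imwrite("pics/s10.png",cv2.resize(np.clip(im.astype(float)*2+20,0,255).astype(np.uint8),None,fx=9,fy=8.5,interpolation=cv2.INTER_CUBIC))
E
```

```text
t 14.25 pos [ 0.4965 -0.1211  0.078 ] F [-0.9 -4.1  3.4] gw 0.01612259067833017
[[-0.998, 0.062, 0.001], [0.062, 0.998, -0.001], [-0.001, -0.001, -1.0]] [-23.9  18.9  37.8 118.  -15.4  47.9 109.3]
```

View pics/s10.png

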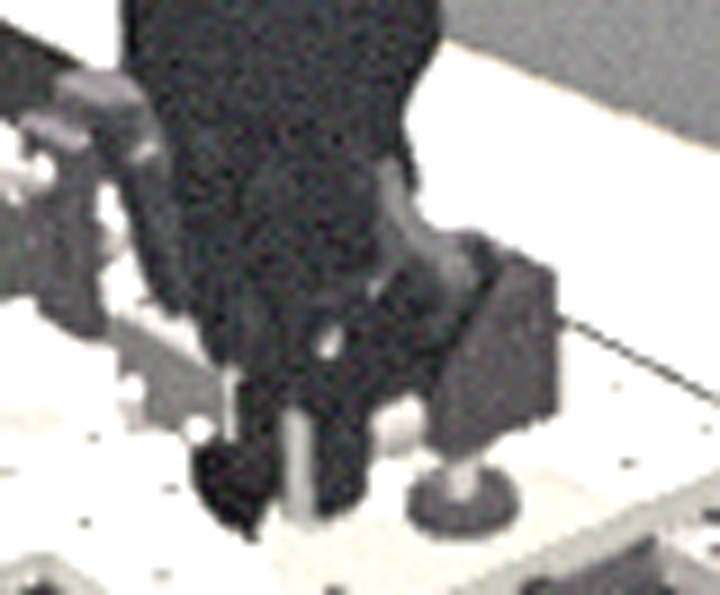

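Grip holds the knob now (16 mm; picture shows finger at 345,460 across the knob behind its flange). Pulling.

>>> {"name": "send_rows", "arguments": {
  "rotation": [
    [0,0,0],
    [0,0,0],
    [0,0,0],
    [0,0,0],
    [0,0,0],
    [0,0,0]
  ],
  "slide": [
    [0,-0.1,0],
    [0.3,-0.1,0],
    [0.6,-0.1,0],
    [0.9,-0.1,0],
    [1.2,-0.1,0],
    [1.2,-0.1,0]
  ],
  "gripper": [0.05,0.05,0.05,0.05,0.05,0.05],
  "force": 60
}}

```text
time: 15.05
position: [0.4886, -0.1207, 0.0785]
eef_rot: [[-0.998, 0.06, 0.009], [0.06, 0.998, -0.003], [-0.009, -0.002, -1.0]]
contact_force: [5.8, -5.7, -3.5]
grip_width: 0.0161
```

>>> {"name": "send_rows", "arguments": {
  "rotation": [
    [0,0,0],
    [0,0,0],
    [0,0,0]
  ],
  "slide": [
    [0.2,-0.05,0],
    [0.4,-0.1,0],
    [0.4,-0.1,0]
  ],
  "gripper": [0.05,0.05,0.05]
}}

```text
time: 15.42
position: [0.4856, -0.1205, 0.0787]
eef_rot: [[-0.998, 0.06, 0.011], [0.06, 0.998, -0.002], [-0.011, -0.001, -1.0]]
contact_force: [7.7, -4.4, -3.6]
grip_width: 0.0154
```

```bash
python3 - <<'E'
from h import *
st()
im=robot.grab_frame("side")[150:220,220:300]
cv2.imwrite("pics/s11.png",cv2.resize(np.clip(im.astype(float)*2+20,0,255).astype(np.uint8),None,fx=9,fy=8.5,interpolation=cv2.INTER_CUBIC))
E
```

```text
t 15.425 pos [ 0.4856 -0.1205  0.0787] F [ 7.7 -4.4 -3.6] gw 0.01544443760462225
[[-0.998, 0.06, 0.011], [0.06, 0.998, -0.002], [-0.011, -0.001, -1.0]] [-24.4  17.2  38.1 119.8 -14.5  46.8 109. ]
```

View pics/s11.png

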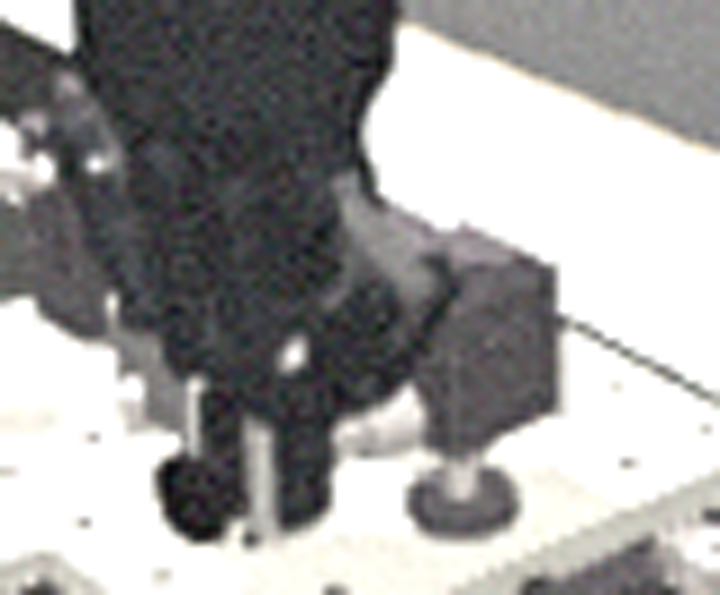

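>>> {"name": "send_rows", "arguments": {
  "rotation": [
    [0,0,0],
    [0.03,0,0],
    [0.06,0,0],
    [0.1,0,0],
    [0.1,0,0]
  ],
  "slide": [
    [0,-0.2,0],
    [0,-0.35,-0.5],
    [0,-0.5,-1],
    [0,-0.68,-1.6],
    [0,-0.68,-1.7]
  ],
  "gripper": [0.05,0.05,0.05,0.05,0.05]
}}

```text
time: 16.1
position: [0.4855, -0.1256, 0.0959]
eef_rot: [[-0.998, 0.057, 0.005], [0.056, 0.993, -0.1], [-0.011, -0.1, -0.995]]
contact_force: [8.0, -3.2, -5.2]
grip_width: 0.0162
```

```bash
python3 - <<'E'
from h import *
st()
im=robot.grab_frame("side")[140:230,200:300]
cv2.imwrite("pics/s12.png",cv2.resize(np.clip(im.astype(float)*2+20,0,255).astype(np.uint8),None,fx=7,fy=6.6,interpolation=cv2.INTER_CUBIC))
for c in ("side","top"):
  if c=="top": robot.grab_frame(c)
  for n in("latch_grip","nose","handle_grip","gate"):
        for d in robot.spot_point(c,n)[:1]: print(c,n,np.round(d["position"],4),round(d["score"],2))
E
```

```text
t 16.1 pos [ 0.4855 -0.1256  0.0959] F [ 8.  -3.2 -5.2] gw 0.01622009221906996
[[-0.998, 0.057, 0.005], [0.056, 0.993, -0.1], [-0.011, -0.1, -0.995]] [-30.7  15.4  41.  119.9  -6.   47.3 100. ]
side latch_grip [ 0.5481 -0.1225  0.176 ] 0.58
side nose [ 0.5474 -0.1213  0.1774] 0.56
side handle_grip [0.4831 0.0125 0.1372] 0.82
top latch_grip [ 0.351  -0.4401 -0.0018] 0.2
top nose [ 0.5494 -0.1195  0.1775] 0.93
top handle_grip [0.4791 0.0082 0.1367] 0.93
top gate [0.5602 0.0272 0.1354] 0.64
```

View pics/s12.png

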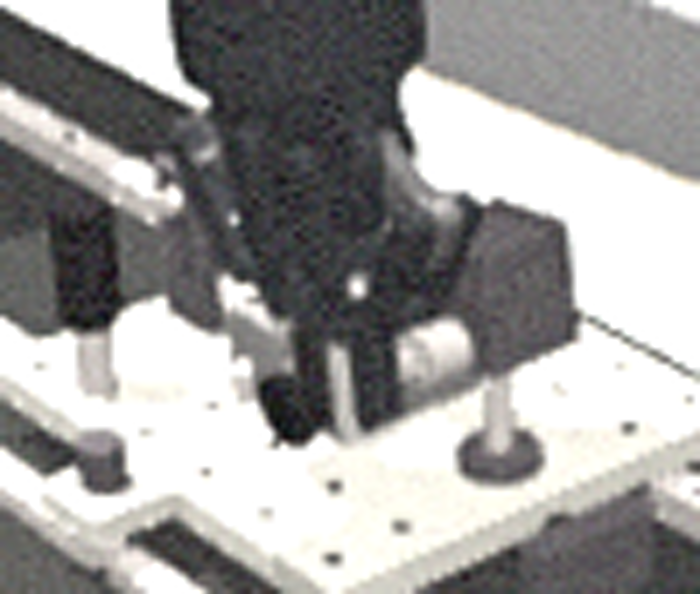

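Nose has risen about 17 mm off the stud (s12 500,400 shows the stud post), handle and carriage unmoved. Continuing the arc.

>>> {"name": "send_rows", "arguments": {
  "rotation": [
    [0.03,0,0],
    [0.07,0,0],
    [0.1,0,0],
    [0.15,0,0],
    [0.2,0,0],
    [0.2,0,0]
  ],
  "slide": [
    [0,-0.15,-0.45],
    [0,-0.35,-1.05],
    [0,-0.5,-1.52],
    [0,-0.66,-2.3],
    [0,-0.81,-3.08],
    [0,-0.81,-3.08]
  ],
  "gripper": [0.05,0.05,0.05,0.05,0.05,0.05]
}}

```text
time: 17.35
position: [0.4849, -0.1301, 0.1272]
eef_rot: [[-0.999, 0.054, -0.007], [0.054, 0.954, -0.295], [-0.009, -0.295, -0.955]]
contact_force: [7.7, -3.1, -4.2]
grip_width: 0.0158
```

```bash
python3 - <<'E'
from h import *
st()
for c in ("side","top"):
  robot.grab_frame(c)
  for n in("nose","handle_grip","gate"):
        for d in robot.spot_point(c,n)[:1]: print(c,n,np.round(d["position"],4),round(d["score"],2))
E
```

```text
t 17.35 pos [ 0.4849 -0.1301  0.1272] F [ 7.7 -3.1 -4.2] gw 0.015783837809342654
[[-0.999, 0.054, -0.007], [0.054, 0.954, -0.295], [-0.009, -0.295, -0.955]] [-42.2  13.5  45.1 119.9   9.9  50.7  82.7]
side nose [ 0.5499 -0.1124  0.2032] 0.65
side handle_grip [0.4836 0.011  0.1353] 0.56
top nose [ 0.5534 -0.109   0.2054] 0.92
```

>>> {"name": "send_rows", "arguments": {
  "rotation": [
    [0.05,0,0],
    [0.1,0,0],
    [0.15,0,0],
    [0.2,0,0],
    [0.2,0,0],
    [0.2,0,0]
  ],
  "slide": [
    [0,-0.25,-0.77],
    [0,-0.49,-1.52],
    [0,-0.66,-2.3],
    [0,-0.81,-3.1],
    [0,-0.81,-3.1],
    [0,-0.81,-3.1]
  ],
  "gripper": [0.05,0.05,0.05,0.05,0.05,0.05]
}}

```text
time: 18.5
position: [0.4844, -0.1286, 0.1587]
eef_rot: [[-0.999, 0.051, -0.019], [0.053, 0.877, -0.477], [-0.008, -0.477, -0.879]]
contact_force: [9.1, -2.0, -3.7]
grip_width: 0.0162
```

```bash
python3 - <<'E'
from h import *
st()
for c in ("side","top"):
  im=robot.grab_frame(c)
  cv2.imwrite(f"pics/{c}13.png",cv2.resize(im[110:280,80:330],None,fx=3.1,fy=3.1,interpolation=cv2.INTER_CUBIC))
  for n in("nose","handle_grip","gate","plug_gauge","ring_gauge","screwdriver"):
        for d in robot.spot_point(c,n)[:1]: print(c,n,np.round(d["position"],4),round(d["score"],2))
E
```

```text
t 18.5 pos [ 0.4844 -0.1286  0.1587] F [ 9.1 -2.  -3.7] gw 0.0161534658964721
[[-0.999, 0.051, -0.019], [0.053, 0.877, -0.477], [-0.008, -0.477, -0.879]] [-51.3  14.   47.  119.2  21.8  56.8  69.1]
side nose [ 0.5513 -0.0957  0.2326] 0.8
side handle_grip [0.4836 0.0121 0.1357] 0.62
side gate [0.5596 0.0259 0.1336] 0.64
side plug_gauge [ 0.6703 -0.1292  0.0445] 0.58
side ring_gauge [ 0.4003 -0.1321  0.042 ] 0.83
side screwdriver [0.4219 0.2409 0.0465] 0.52
top nose [ 0.5519 -0.0934  0.2305] 0.77
top handle_grip [ 0.6672 -0.1298  0.0488] 0.39
top gate [0.5604 0.027  0.1377] 0.63
top plug_gauge [ 0.6692 -0.1272  0.0467] 0.54
top ring_gauge [ 0.4006 -0.1345  0.0453] 0.7
top screwdriver [0.4251 0.242  0.0455] 0.43
```

View pics/side13.png

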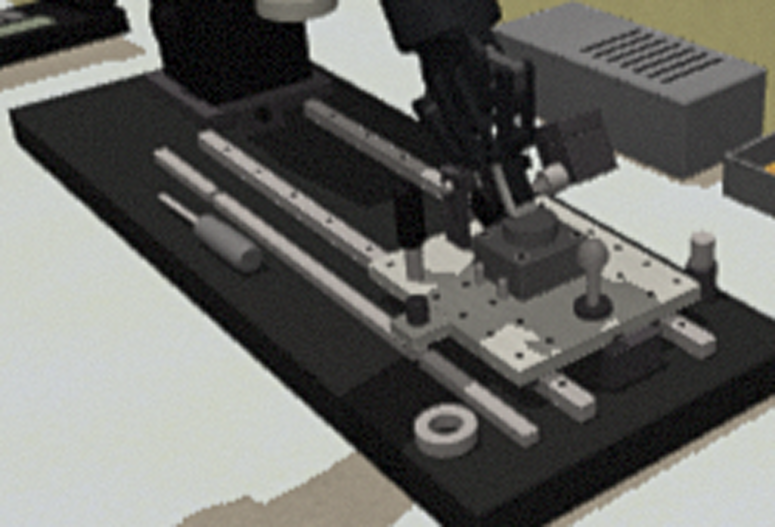

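View pics/top13.png

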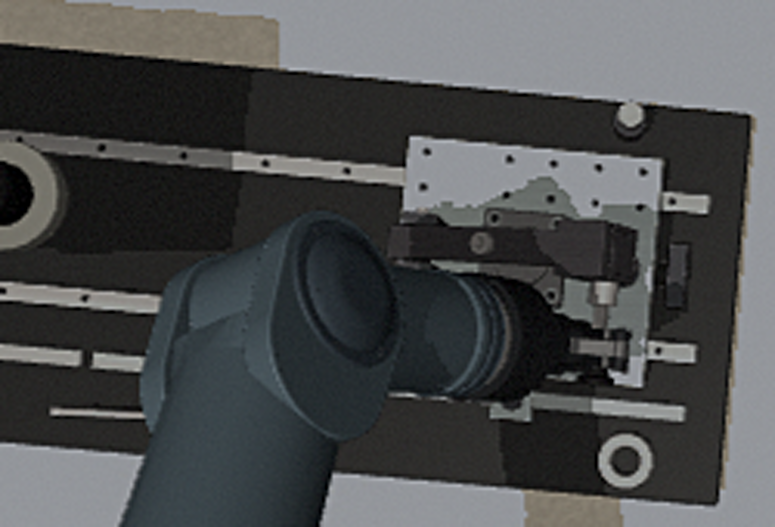

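The side picture shows the nose (580,140) well clear of the ball stud (593,255), and the barrel (417,310) still at the notch. I'll hold a moment to check it's steady.

>>> {"name": "send_rows", "arguments": {
  "rotation": [
    [0,0,0],
    [0,0,0],
    [0,0,0],
    [0,0,0],
    [0,0,0],
    [0,0,0],
    [0,0,0],
    [0,0,0]
  ],
  "slide": [
    [0,0,0],
    [0,0,0],
    [0,0,0],
    [0,0,0],
    [0,0,0],
    [0,0,0],
    [0,0,0],
    [0,0,0]
  ],
  "gripper": [0.05,0.05,0.05,0.05,0.05,0.05,0.05,0.05]
}}

```text
time: 20.2
position: [0.4843, -0.1287, 0.1587]
eef_rot: [[-0.999, 0.051, -0.019], [0.054, 0.877, -0.477], [-0.008, -0.477, -0.879]]
contact_force: [8.0, -3.1, -2.1]
grip_width: 0.0157
```

```bash
python3 - <<'E'
from h import *
st()
for c in ("side","top"):
  robot.grab_frame(c)
  for n in("nose","handle_grip"):
        for d in robot.spot_point(c,n)[:1]: print(c,n,np.round(d["position"],4),round(d["score"],2))
robot.finish_job()
E
```

```text
t 20.2 pos [ 0.4843 -0.1287  0.1587] F [ 8.  -3.1 -2.1] gw 0.015743255568783487
[[-0.999, 0.051, -0.019], [0.054, 0.877, -0.477], [-0.008, -0.477, -0.879]] [-51.3  14.   47.  119.2  21.8  56.8  69.1]
side nose [ 0.5503 -0.0949  0.2318] 0.66
side handle_grip [0.4858 0.0089 0.1342] 0.89
top nose [ 0.5522 -0.0914  0.2346] 0.9
the job is handed in; nothing more can be done
```

The carriage is in its loading detent, and the gripper is holding the gate raised and steady with the latch knob pulled out. I handed the job in at about 20 s.

- **Carriage:** I pushed it by the handle until it jumped the last few millimetres into the notch and the push force dropped to zero. After I let go, and again after the lift, the handle was still at the loading position, within what the cameras can resolve. I judged the click from that jump and the pictures, because the detent's lift can't be read directly.
- **Latch:** I pulled the knob out about 11 mm, and it needs 7 mm to clear the stud. The spring was pulling back with about 8 N.
- **Gate:** I raised it in an arc around its hinge. In the last check both cameras put the nose about 7 cm above its shut position, and over the last second the arm moved only about 0.1 mm.
- **Loose items:** The ring gauge, plug gauge and screwdriver look undisturbed in the pictures. The other things on the table were not near the arm's path, but I did not check them again at the end.

**First grip missed:** My first attempt to grip the knob closed on nothing. In the pictures the fingertips sat about 25 mm higher than the reported tool point. I reopened, went lower and gripped it properly, and the contact force stayed near zero during the miss.

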